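# Hang an LED module on the curing rail

## Task

Lift the LED module with the orange grip out of its nylon puck and hang it in the empty place on the rail, down between the two hanging neighbours, with its hook dropped fully home into the slot of the blue clip, and let go. Feel for the slot gently: never lean hard on the rail or the neighbours, and leave the neighbours hanging on the rail about where they were.

Things in the scene. Friction and masses are not known exactly. Their poses are not given: they have to be found in the camera images.
- module_grip (a point): Centre of the orange grip block, 10 thick (x), 24 wide (y), 50 tall, on top of the loose LED module (90 to 140 g) standing upright in a cream puck. z up, x through its thickness, from disc side to back leg. Grip from above across x. The downward-open hook mouth is centred straight below: 25 wide in x; top plate underside 39 below this point, back leg (+x, 8 thick) ends 54 below.
- module_hook (a point): Middle of the hook mouth, on the underside of its 16 wide (y), 39 long (x), 5 thick top plate; 39 below module_grip, same axes. It rests on the rail's top when fully home. Above it a 16 wide neck, 9 tall, carries the grip. On the -x side a stem 16 wide, 6 thick goes down to the disc.
- module: The orange-gripped module; origin under the 30 wide foot below its disc, 149 below and 16.5 to the -x side of module_grip. Disc: 70 diameter, 8 thick (x), centred 37 above the origin.
- puck_top (a point): Centre of the top of the loose cream puck (88 diameter, 58 tall, 350 g) on the green track that holds the module; slot 10 wide, 28 deep, so the module must rise 28 to be clear; a thin post on its +x side, up to 125 above its underside, props the module's back leg. Two like pucks stand empty; the track under them is 12 high.
- bay (a point): Middle of the empty place, on the top face of the rail. z up, y along the rail, x from the robot's side to the far side: hang the module with the same x, disc on the -x side. A stiff blue clip sits here on the rail (see rail): its slot's middle lies up to 12 mm to either side (y) of this point, not measured: feel for it. It does not slide under gentle force.
- rail: Fixed rail, 20 thick (x), 22 tall, 420 long (y), top 165 high, on posts 205 either side; red marks at the bay. Origin on the table below bay. Its blue clip: two rigid blocks on the rail top, each 10 tall, 20 thick, 32 long (y), with a slot 19 wide (y) between them, open down to the rail's top, for the 16 wide hook plate. On the blocks the hook stands 10 too high.
- near_right_grip (a point): Centre of the black grip of the hanging neighbour on the -y side, nominally 74 mm along the rail from bay, 39 above the rail top. Same shape as the orange one (110 g), hung loose on the plain rail, same axes as bay. Its disc may be leaned aside a few mm by contact.
- near_left_grip (a point): The same for the hanging neighbour on the +y side, nominally 74 mm along the rail. About 4 mm stays free either side of a 70 mm disc lowered midway between the neighbours.
- near_right: The -y neighbour; origin under its foot, below the disc.
- near_left: The +y neighbour; origin under its foot, below the disc.
- far_right: Outer hanging module, about 155 mm to the -y side of the bay, black grip; leave it alone. Origin under its foot.
- far_left: Outer hanging module, about 155 mm to the +y side of the bay, black grip; leave it alone. Origin under its foot.

How it is judged:
By the outcome, as a careful person would: the job done as asked, in the order asked, and still so for the second after the job is handed in, with the robot touching nothing.
It also fails if it takes over 64 s, if anything falls off the work surface, if the arm or the gripper's body presses on something with over 40 N, if the wrist force passes 120 N, or if a joint passes its speed limit or range.

## Robot

A 6-joint arm with a two-finger parallel gripper is mounted at the origin on the work surface. World frame = base frame: x ahead of the robot, y to its left, z up, the work surface at z = 0. Lengths are in m, angles in degrees, forces in N, time in s.
With the tool pointing down it reaches from about 0.375 to 0.9 m from the base axis. Payload 3.1 kg.
Tool frame: the origin (TCP) lies on the centre line of the jaws, within the pads' length; the fingertips stand 25 mm ahead of it and the grasp point (between the pads) lies 6 mm ahead of it; z points along the fingers, y is the line along which they close (so a half turn about z gives the same grasp; the last joint's range is limited). The gripper opens to 87 mm and grips with 3 to 60 N. Pads are 19 mm wide; open, the fingers measure 117 mm over their backs; the gripper's body (75 mm by 190 mm) begins 51 mm behind the grasp point.
Start: joints at [65.747, 30.224, 82.088, -0, 67.689, -10.227], TCP at [0.151, 0.606, 0.248] pointing down, gripper open.
Joint ranges: [-176.69, 176.69], [-43.24, 126.21], [12.49, 139.97], [-82, 262], [0, 151.66], [-163.58, 163.58]. Speed limits (degrees/s): [159.86, 159.86, 180, 180, 180, 180].

## Interface

Orientations are given as a 3x3 rotation matrix whose columns are the frame's x, y, z axes.
In Python, from rig import * gives the robot as it stands.
- The arm moves only by the tool step_arm, never from a script. Its argument "steps" is a list of rows, each a list of 7 numbers: the shift along the tool's x, y, z normalised to -1 to 1, where 1 is 0.3 m, then the turn, a rotation vector about the tool's x, y, z normalised to -1 to 1, where 1 is 45 degrees, then the gripper's target within -1 to 1 (shut at 1, half-way at 0, fully open at -1). A call has 1 to 8 rows; each row is the pose to reach, as a shift and turn from the pose commanded when the call began, along the tool's axes at that moment; what a row does not reach only later rows make up. A row lasts 1/12 s, in which the tool goes at most 41.7 mm and 7.16 degrees, less where a joint would pass 70% of its speed; a pose out of reach is approached as far as the arm can. A call with a number of a shift or a turn outside -1 to 1 is refused whole. A call with a gripper value outside its range is refused whole. The fingers move at their own pace and stop on an object; the grip force is fixed at half the most. Time passes only in rows, so rows that repeat a pose let the fingers close. It gives the time, the measured TCP pose, the force, the opening and the grip force at its end, in the units of the state.
- read_state(): the state, without advancing time (a new reading comes with each control period).
- capture(name): name is "side" or "top"; returns a dict with "image" (384x512x3 uint8, red, green, blue), "vertical_fov" (degrees; the focal length in pixels is half the picture's height over the tangent of half this angle, whatever the lens; pixels are square), "cx", "cy" (the principal point, pixels), "world_from_camera" (4x4, takes a point from camera to world coordinates). Camera axes: x right, y down, z forward; pixel columns grow to the right and rows downward; lengths in m; the calibration is good to about 2 mm. A picture is of the moment at which its call begins. There is no depth.
- hand_in(): hands the job in; it is judged then, once.
The state is a dict: "time_s": time; "joint_positions": joint angles; "qvel": joint speeds; "tau": joint torques, N m; "position": TCP position; "tcp_rot": TCP orientation; "force": force on the tool from outside, world axes, zero at the start; "moment": the same for the moment, N m; "opening": opening from 0.0 (shut) to 1.0 (fully open); "grasp_force": force on a finger pad.
Only numpy, scipy, OpenCV 4.12 (cv2) and the standard library are available. Lean on these libraries where they do the work, as an engineer would, in place of code of your own. Each camera call takes 0.05 s, during which the arm holds its last target. There are 200 camera calls.

## Working session

There is one attempt and no reset: what is moved stays moved. The work goes in short steps, Python scripts to look and compute and a tool call to move; the robot and the scene stay as the last step left them, time stands still between calls to the robot, and variables do not carry over. Pictures are saved under pics/ and viewed, at most 10 in all, crops included, and the job is handed in when it is done.

Besides the shell and the picture viewer there is one more tool, called after "Call:" in YAML: its name, and indented under it one key for each argument. step_arm: Moves the arm, as the interface text tells. Scaled input: -1 to 1 covers 0.3 m each way for a shift and 45 degrees each way for a turn. Its arguments: {"type":"object","properties":{"steps":{"type":"array"}},"required":["steps"]}

```bash
mkdir -p pics
python3 - <<'E'
from rig import *
import cv2,numpy as np
for n in("side","top"):
    c=capture(n); cv2.imwrite(f"pics/{n}0.png",c["image"][:,:,::-1]); print(n,c["vertical_fov"],c["cx"],c["cy"],np.round(c["world_from_camera"],4).tolist())
s=read_state(); print({k:np.round(v,3).tolist() for k,v in s.items()})
E
```

```text
side 45.1753328774397 259.83233255396254 191.4399271207278 [[0.7383, -0.3292, 0.5887, -0.231], [-0.6744, -0.3729, 0.6373, -0.8596], [0.0097, -0.8675, -0.4973, 0.7786], [0.0, 0.0, 0.0, 1.0]]
top 54.85450738312782 260.8285294986209 192.95647040025136 [[-0.0126, -0.9851, 0.1714, 0.4059], [-0.9995, 0.0174, 0.0265, -0.0255], [-0.0291, -0.1709, -0.9849, 0.9879], [0.0, 0.0, 0.0, 1.0]]
{'time_s': 0.1, 'joint_positions': [65.747, 30.273, 82.149, 0.001, 67.689, -10.227], 'qvel': [0.001, -0.159, -0.253, 0.031, -0.095, 0.035], 'tau': [0.0, -44.099, -17.715, 0.064, 0.053, -0.0], 'position': [0.151, 0.606, 0.247], 'tcp_rot': [[-0.97, 0.242, -0.001], [0.242, 0.97, -0.002], [0.0, -0.002, -1.0]], 'force': [0.653, 0.471, -0.05], 'moment': [0.081, -0.062, 0.012], 'grasp_force': 0.0, 'opening': 0.998}
```

View pics/side0.png

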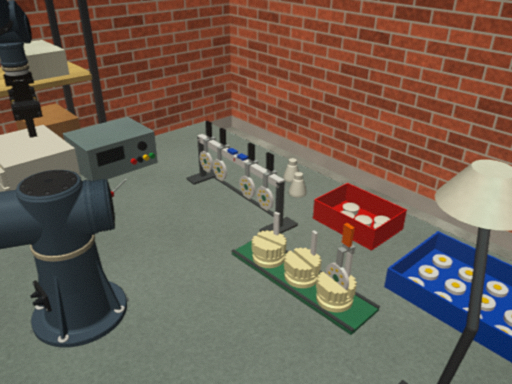

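View pics/top0.png

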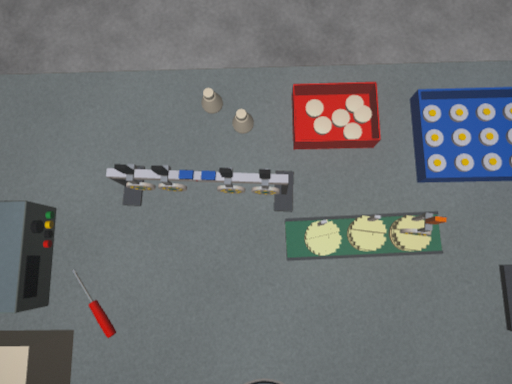

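Side: orange grip near (348,235), the rail runs from (200,140) to (280,215) with the blue clip near (238,155). Top: orange at (437,220), blue blocks at (187,174) and (208,175), black grips at (124,169), (160,170), (226,173) and (265,174).

```bash
cat > h.py <<'E'
from rig import *
import cv2,numpy as np
def ray(c,u,v):
    f=192/np.tan(np.radians(c["vertical_fov"]/2)); T=np.array(c["world_from_camera"])
    d=T[:3,:3]@np.array([(u-c["cx"])/f,(v-c["cy"])/f,1.]); return T[:3,3],d/np.linalg.norm(d)
def onz(c,u,v,z):
    o,d=ray(c,u,v); return o+d*(z-o[2])/d[2]
def tri(a,pa,b,pb):
    o,d=ray(a,*pa); p,e=ray(b,*pb)
    s=np.linalg.lstsq(np.c_[d,-e],p-o,rcond=None)[0]; A=o+s[0]*d; B=p+s[1]*e
    return (A+B)/2,np.linalg.norm(A-B)
def blobs(img,lo,hi,box,amin=8):
    h=cv2.cvtColor(img,cv2.COLOR_RGB2HSV); m=cv2.inRange(h,lo,hi); k=np.zeros_like(m); x0,y0,x1,y1=box; k[y0:y1,x0:x1]=m[y0:y1,x0:x1]
    n,l,s,c=cv2.connectedComponentsWithStats(k)
    return [(np.round(c[i],1).tolist(),s[i].tolist()) for i in range(1,n) if s[i,4]>=amin]
OR=((5,190,120),(16,255,255)); BL=((105,150,60),(130,255,255)); BK=((0,0,0),(180,255,45))
E
python3 - <<'E'
from h import *
s=capture("side");t=capture("top")
for n,c,bo,br in(("s",s,(320,200,380,270),(190,110,300,220)),("t",t,(400,190,470,250),(100,150,300,200))):
    print(n,"OR",blobs(c["image"],*OR,bo)); print("BL",blobs(c["image"],*BL,br)); print("BK",blobs(c["image"],*BK,br))
a=cv2.resize(s["image"][110:320,190:390],None,fx=3,fy=3,interpolation=2)[:600]
b=t["image"]; b1=cv2.resize(b[150:270,100:300],None,fx=4,fy=4,interpolation=2);b2=cv2.resize(b[200:270,280:480],None,fx=4,fy=4,interpolation=2)
cv2.imwrite("pics/sc.png",a[:,:,::-1]);cv2.imwrite("pics/tc.png",np.vstack([b1[:200+40],b2])[:,:,::-1])
E
```

```text
s OR [([347.7, 233.3], [342, 222, 13, 25, 229])]
BL [([232.0, 150.6], [228, 148, 9, 6, 39]), ([242.4, 156.2], [238, 154, 10, 6, 40])]
BK [([208.4, 128.5], [206, 122, 6, 15, 64]), ([222.5, 135.9], [220, 129, 6, 16, 73]), ([251.0, 151.3], [248, 143, 6, 17, 78]), ([200.9, 146.9], [200, 144, 3, 7, 16]), ([269.5, 161.2], [267, 153, 6, 18, 96]), ([202.8, 172.0], [201, 168, 5, 8, 20]), ([280.8, 199.0], [278, 184, 5, 35, 76])]
t OR [([439.9, 219.1], [435, 217, 11, 5, 49])]
BL [([185.8, 174.5], [179, 171, 14, 8, 104]), ([208.0, 174.9], [202, 171, 13, 9, 109])]
BK [([126.4, 169.8], [118, 167, 15, 6, 40]), ([163.4, 170.5], [162, 168, 5, 6, 11])]
```

View pics/sc.png

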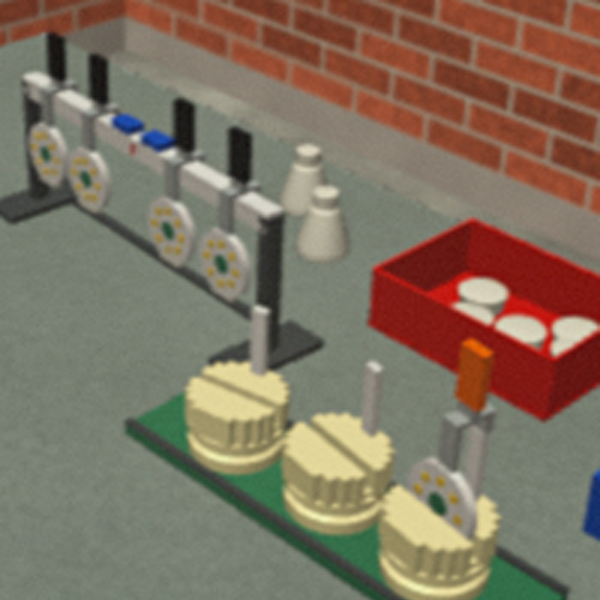

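View pics/tc.png

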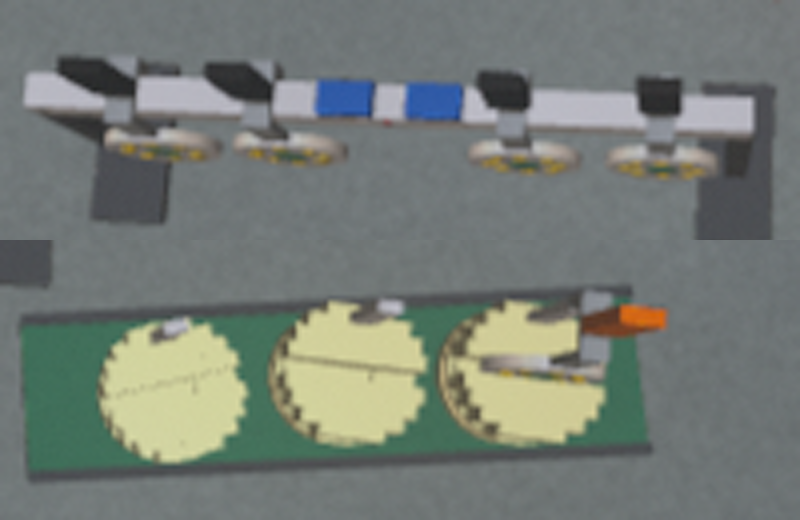

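Run:
```python
from h import *
s=capture("side");t=capture("top"); P=lambda *a:print(*[np.round(x,4) if not isinstance(x,str) else x for x in a])
P("grip",*tri(s,(347.7,233.3),t,(439.9,219.1)))
for n,a,b in(("blL",(232,150.6),(185.8,174.5)),("blR",(242.4,156.2),(208,174.9))): P(n,*tri(s,a,t,b),onz(t,*b,.174),onz(s,*a,.173))
# black grips top view dark blobs, looser threshold
top=[]
print(blobs(t["image"],(0,0,0),(180,140,62),(100,160,300,182)))
for n,a in(("FL",(208.4,128.5)),("NL",(222.5,135.9)),("NR",(251,151.3)),("FR",(269.5,161.2))): P(n,onz(s,*a,.204))
# disc top edge direction (z~.042+.060) in top; rail front/back edges
P("disc",onz(t,280+485/4,200+(362-240)/4,.105),onz(t,280+605/4,200+(375-240)/4,.105))
P("railtop corners TL,BL,TR,BR",*[onz(t,100+u/4,150+v/4,.165) for u,v in((26,73),(26,108),(754,97),(754,131))])
P("redmark",onz(t,100+388/4,150+123/4,.16))
P("orange top face corners",*[onz(t,280+u/4,200+(v-240)/4,.216) for u,v in((622,306),(667,308),(667,328),(620,330))])
P("slot puck2",onz(t,280+288/4,200+(358-240)/4,.07),onz(t,280+424/4,200+(374-240)/4,.07))
```

```text
grip [ 0.4789 -0.38    0.1979] 0.0047
blL [0.5945 0.1659 0.1715] 0.0023 [0.593 0.166 0.174] [0.5934 0.1627 0.173 ]
blR [0.5931 0.1151 0.1707] 0.0032 [0.5911 0.1155 0.174 ] [0.5914 0.1106 0.173 ]
[([124.1, 168.9], [115, 165, 19, 9, 113]), ([159.5, 169.9], [152, 166, 16, 9, 102]), ([225.8, 172.3], [220, 168, 12, 9, 84]), ([264.6, 173.5], [260, 170, 10, 8, 79]), ([119.7, 180.2], [114, 179, 13, 3, 25])]
FL [0.6024 0.2942 0.204 ]
NL [0.5988 0.2156 0.204 ]
NR [0.5902 0.0697 0.204 ]
FR [ 0.5856 -0.0145  0.204 ]
disc [ 0.4639 -0.3314  0.105 ] [ 0.4553 -0.4004  0.105 ]
railtop corners TL,BL,TR,BR [0.6134 0.3531 0.165 ] [0.5927 0.3519 0.165 ] [ 0.5911 -0.0668  0.165 ] [ 0.5714 -0.0663  0.165 ]
redmark [0.581  0.1431 0.16  ]
orange top face corners [ 0.4844 -0.3652  0.216 ] [ 0.483 -0.388  0.216] [ 0.4727 -0.387   0.216 ] [ 0.4721 -0.363   0.216 ]
slot puck2 [ 0.4704 -0.2239  0.07  ] [ 0.4595 -0.306   0.07  ]
```

```bash
cat >> h.py <<'E'
def go(x,y,z,yaw):
    s=read_state(); R=np.array(s["tcp_rot"]); d=R.T@(np.array([x,y,z])-s["position"])
    cur=np.degrees(np.arctan2(R[1,1],R[0,1])); w=-(yaw-cur)
    print("t",round(s["time_s"],2),"pos",np.round(s["position"],4),"yaw",round(cur,2),"tilt",np.round(R[:2,2],4),"F",np.round(s["force"],2),"op",round(s["opening"],3),"gf",round(s["grasp_force"],1),"| shift",np.round(d/.3,3),"turn",round(w/45,3))
E
python3 -c "
from h import *
go(.36,.42,.38,36)"
```

```text
t 0.3 pos [0.1514 0.6062 0.2472] yaw 75.97 tilt [-0.0003 -0.0007] F [-0.54 -0.08 -0.02] op 0.999 gf 0.0 | shift [-0.825 -0.434 -0.443] turn 0.888
```

Call:
step_arm:
  steps:
    - [-0.825, -0.434, -0.443, 0, 0, 0.888, -1]
    - [-0.825, -0.434, -0.443, 0, 0, 0.888, -1]
    - [-0.825, -0.434, -0.443, 0, 0, 0.888, -1]
    - [-0.825, -0.434, -0.443, 0, 0, 0.888, -1]
    - [-0.825, -0.434, -0.443, 0, 0, 0.888, -1]
    - [-0.825, -0.434, -0.443, 0, 0, 0.888, -1]
    - [-0.825, -0.434, -0.443, 0, 0, 0.888, -1]
    - [-0.825, -0.434, -0.443, 0, 0, 0.888, -1]

```text
time_s: 0.97
position: [0.3639, 0.4178, 0.3832]
tcp_rot: [[-0.585, 0.811, 0.005], [0.811, 0.585, 0.001], [-0.002, 0.005, -1.0]]
force: [0.4, 0.4, 0.7]
opening: 1.0
grasp_force: 0.0
```

```bash
python3 -c "
from h import *
go(.44,.14,.38,-4)"
```

```text
t 0.97 pos [0.3639 0.4178 0.3832] yaw 35.81 tilt [0.0054 0.0014] F [0.36 0.36 0.69] op 1.0 gf 0.0 | shift [-0.899 -0.336  0.011] turn 0.885
```

Call:
step_arm:
  steps:
    - [-0.9, -0.34, 0, 0, 0, 0.885, -1]
    - [-0.9, -0.34, 0, 0, 0, 0.885, -1]
    - [-0.9, -0.34, 0, 0, 0, 0.885, -1]
    - [-0.9, -0.34, 0, 0, 0, 0.885, -1]
    - [-0.9, -0.34, 0, 0, 0, 0.885, -1]
    - [-0.9, -0.34, 0, 0, 0, 0.885, -1]
    - [-0.9, -0.34, 0, 0, 0, 0.885, -1]
    - [-0.9, -0.34, 0, 0, 0, 0.885, -1]

```text
time_s: 1.63
position: [0.4383, 0.1358, 0.3806]
tcp_rot: [[0.074, 0.997, 0.002], [0.997, -0.074, -0.004], [-0.004, 0.002, -1.0]]
force: [0.1, 0.3, -0.2]
opening: 0.999
grasp_force: 0.0
```

```bash
python3 -c "
from h import *
go(.46,-.15,.36,-7)"
```

```text
t 1.63 pos [0.4383 0.1358 0.3806] yaw -4.26 tilt [ 0.0018 -0.0037] F [ 0.13  0.33 -0.19] op 0.999 gf 0.0 | shift [-0.944  0.143  0.072] turn 0.061
```

Call:
step_arm:
  steps:
    - [-0.944, 0.143, 0.07, 0, 0, 0.061, -1]
    - [-0.944, 0.143, 0.07, 0, 0, 0.061, -1]
    - [-0.944, 0.143, 0.07, 0, 0, 0.061, -1]
    - [-0.944, 0.143, 0.07, 0, 0, 0.061, -1]
    - [-0.944, 0.143, 0.07, 0, 0, 0.061, -1]
    - [-0.944, 0.143, 0.07, 0, 0, 0.061, -1]
    - [-0.944, 0.143, 0.07, 0, 0, 0.061, -1]
    - [-0.944, 0.143, 0.07, 0, 0, 0.061, -1]

```text
time_s: 2.3
position: [0.4613, -0.1499, 0.359]
tcp_rot: [[0.12, 0.993, 0.001], [0.993, -0.12, -0.004], [-0.004, 0.001, -1.0]]
force: [0.1, 0.1, 0.4]
opening: 1.001
grasp_force: 0.0
```

```bash
python3 -c "
from h import *
go(.478,-.378,.26,-7)"
```

```text
t 2.3 pos [ 0.4613 -0.1499  0.359 ] yaw -6.91 tilt [ 0.0009 -0.0039] F [0.07 0.1  0.39] op 1.001 gf 0.0 | shift [-0.747  0.146  0.333] turn 0.002
```

Call:
step_arm:
  steps:
    - [-0.747, 0.146, 0.32, 0, 0, 0, -1]
    - [-0.747, 0.146, 0.32, 0, 0, 0, -1]
    - [-0.747, 0.146, 0.32, 0, 0, 0, -1]
    - [-0.747, 0.146, 0.32, 0, 0, 0, -1]
    - [-0.747, 0.146, 0.32, 0, 0, 0, -1]
    - [-0.747, 0.146, 0.32, 0, 0, 0, -1]
    - [-0.747, 0.146, 0.32, 0, 0, 0, -1]
    - [-0.747, 0.146, 0.32, 0, 0, 0, -1]

```text
time_s: 2.97
position: [0.4779, -0.372, 0.2616]
tcp_rot: [[0.117, 0.993, -0.002], [0.993, -0.117, 0.003], [0.003, -0.002, -1.0]]
force: [0.6, 0.1, -0.5]
opening: 0.999
grasp_force: 0.0
```

```bash
python3 -c "
from h import *
s=capture('side');t=capture('top')
a=cv2.resize(s['image'][120:320,250:450],None,fx=3,fy=3,interpolation=2);b=cv2.resize(t['image'][150:270,360:500],None,fx=4,fy=4,interpolation=2)
b=np.vstack([b,np.zeros((120,560,3),np.uint8)]);cv2.imwrite('pics/pre.png',cv2.resize(np.hstack([a,b]),(800,414))[:,:,::-1])
go(.478,-.378,.19,-7)"
```

```text
t 3.07 pos [ 0.4783 -0.37    0.2634] yaw -6.53 tilt [-0.0004  0.0014] F [-0.26 -0.    0.04] op 1.002 gf 0.0 | shift [-0.027  0.002  0.245] turn 0.01
```

View pics/pre.png

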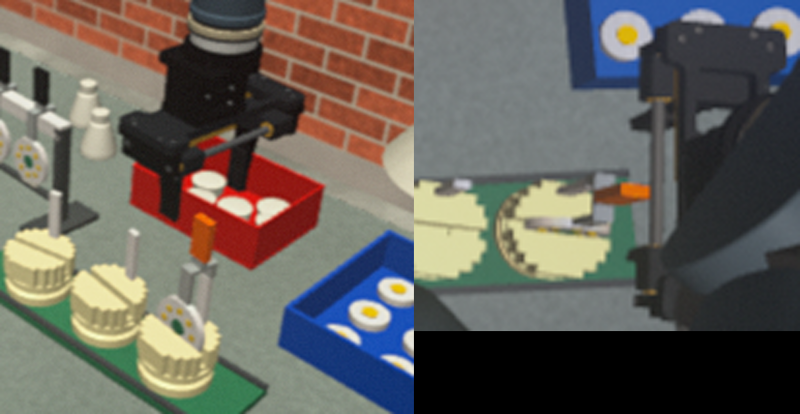

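```bash
python3 -c "
from h import *
s=capture('side');t=capture('top')
def pr(c,p):
    T=np.linalg.inv(np.array(c['world_from_camera']));q=T[:3,:3]@p+T[:3,3];f=192/np.tan(np.radians(c['vertical_fov']/2));return np.round([c['cx']+f*q[0]/q[2],c['cy']+f*q[1]/q[2]],1)
yt=np.array([.9935,-.114,0])
for sg in(-1,1): print('tip',pr(s,np.array([.4783,-.370,.238])+sg*.0475*yt))
for p in([.479,-.38,.198],[.479,-.38,.191],[.479,-.375,.191],[.474,-.375,.191]): print(p,pr(s,np.array(p)),pr(t,np.array(p)))
"
```

```text
tip [330.8 222.9]
tip [362.1 209.2]
[0.479, -0.38, 0.198] [348.8 233. ] [439.1 219.9]
[0.479, -0.38, 0.191] [348.4 235.6] [437.7 220.2]
[0.479, -0.375, 0.191] [346.6 234.6] [435.3 220.2]
[0.474, -0.375, 0.191] [345.2 235.5] [435.5 222.6]
```

```bash
python3 -c "
from h import *
go(.480,-.377,.200,-7)"
```

```text
t 3.17 pos [ 0.4786 -0.3697  0.2643] yaw -6.46 tilt [ 0.0006 -0.0002] F [ 0.78 -0.46  0.16] op 1.0 gf 0.0 | shift [-0.024  0.007  0.214] turn 0.012
```

Call:
step_arm:
  steps:
    - [-0.024, 0.007, 0.07, 0, 0, 0.012, -1]
    - [-0.024, 0.007, 0.14, 0, 0, 0.012, -1]
    - [-0.024, 0.007, 0.214, 0, 0, 0.012, -1]
    - [-0.024, 0.007, 0.214, 0, 0, 0.012, -0.4]
    - [-0.024, 0.007, 0.214, 0, 0, 0.012, 0.2]
    - [-0.024, 0.007, 0.214, 0, 0, 0.012, 0.5]
    - [-0.024, 0.007, 0.214, 0, 0, 0.012, 0.6]
    - [-0.024, 0.007, 0.214, 0, 0, 0.012, 0.65]

```text
time_s: 3.83
position: [0.4802, -0.3792, 0.2011]
tcp_rot: [[0.123, 0.992, 0.002], [0.992, -0.123, -0.003], [-0.002, 0.003, -1.0]]
force: [1.4, 0.6, 0.1]
opening: 0.704
grasp_force: 0.0
```

```bash
python3 -c "
from h import *
go(.480,-.377,.200,-7)
s=capture('side');cv2.imwrite('pics/g.png',cv2.resize(s['image'][170:320,270:430],None,fx=4,fy=4,interpolation=2)[:,:,::-1])"
```

```text
t 3.83 pos [ 0.4802 -0.3792  0.2011] yaw -7.07 tilt [ 0.0022 -0.0025] F [1.39 0.58 0.1 ] op 0.704 gf 0.0 | shift [ 0.007 -0.002  0.004] turn -0.002
```

View pics/g.png

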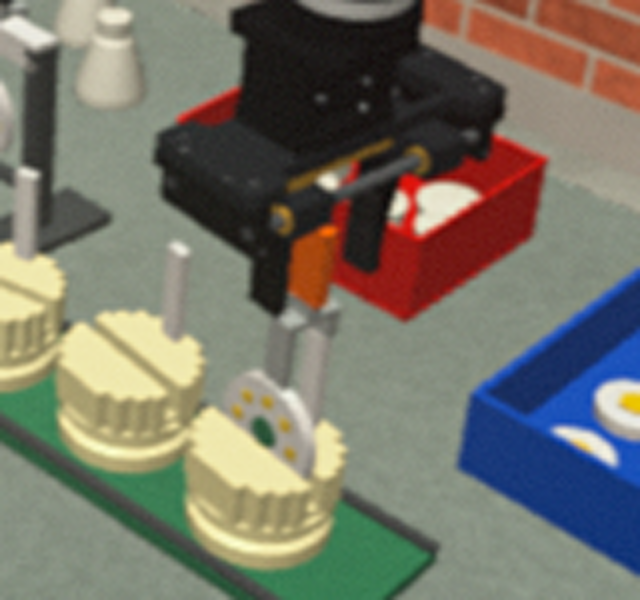

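The jaws straddle the orange grip (grip at 312,268; fingertips at 268,295 and 362,255). Closing.

Call:
step_arm:
  steps:
    - [0, 0, 0, 0, 0, 0, 0.7]
    - [0, 0, 0, 0, 0, 0, 0.8]
    - [0, 0, 0, 0, 0, 0, 0.9]
    - [0, 0, 0, 0, 0, 0, 1]
    - [0, 0, 0, 0, 0, 0, 1]
    - [0, 0, 0, 0, 0, 0, 1]
    - [0, 0, 0, 0, 0, 0, 1]
    - [0, 0, 0, 0, 0, 0, 1]

```text
time_s: 4.55
position: [0.4789, -0.3786, 0.1993]
tcp_rot: [[0.123, 0.992, -0.002], [0.992, -0.123, 0.001], [0.0, -0.002, -1.0]]
force: [-1.7, 0.5, -0.0]
opening: 0.111
grasp_force: 29.9
```

Call:
step_arm:
  steps:
    - [0, 0, 0, 0, 0, 0, 1]
    - [0, 0, 0, 0, 0, 0, 1]
    - [0, 0, 0, 0, 0, 0, 1]
    - [0, 0, 0, 0, 0, 0, 1]
    - [0, 0, 0, 0, 0, 0, 1]
    - [0, 0, 0, 0, 0, 0, 1]
    - [0, 0, 0, 0, 0, 0, 1]
    - [0, 0, 0, 0, 0, 0, 1]

```text
time_s: 5.22
position: [0.4791, -0.3786, 0.1993]
tcp_rot: [[0.123, 0.992, -0.001], [0.992, -0.123, 0.0], [0.0, -0.001, -1.0]]
force: [-2.6, 0.7, 2.4]
opening: 0.12
grasp_force: 29.9
```

```bash
python3 -c "
from h import *
go(.480,-.377,.200,-7)"
```

```text
t 5.22 pos [ 0.4791 -0.3786  0.1993] yaw -7.09 tilt [-0.0008  0.0003] F [-2.63  0.7   2.37] op 0.12 gf 29.9 | shift [ 0.006  0.002 -0.002] turn -0.002
```

Call:
step_arm:
  steps:
    - [0, 0, -0.03, 0, 0, 0, 1]
    - [0, 0, -0.06, 0, 0, 0, 1]
    - [0, 0, -0.1, 0, 0, 0, 1]
    - [0, 0, -0.15, 0, 0, 0, 1]
    - [0, 0, -0.25, 0, 0, 0, 1]
    - [0, 0, -0.36, 0, 0, 0, 1]
    - [0, 0, -0.48, 0, 0, 0, 1]
    - [0, 0, -0.6, 0, 0, 0, 1]

```text
time_s: 5.88
position: [0.4802, -0.3787, 0.3817]
tcp_rot: [[0.123, 0.992, 0.003], [0.992, -0.123, -0.001], [-0.001, 0.003, -1.0]]
force: [1.4, -0.5, -1.1]
opening: 0.116
grasp_force: 30.0
```

```bash
python3 -c "
from h import *
s=capture('side');cv2.imwrite('pics/lift.png',cv2.resize(s['image'][100:320,190:430],None,fx=2.5,fy=2.5,interpolation=2)[:,:,::-1])
print(blobs(s['image'],*OR,(300,120,400,270)))
go(.46,-.12,.42,-3)"
```

```text
[([361.3, 161.1], [357, 150, 8, 24, 48])]
t 5.93 pos [ 0.4827 -0.3813  0.3909] yaw -7.06 tilt [ 0.0136 -0.0134] F [ 2.4  -0.79  4.35] op 0.114 gf 30.0 | shift [ 0.854 -0.181 -0.11 ] turn -0.09
```

View pics/lift.png

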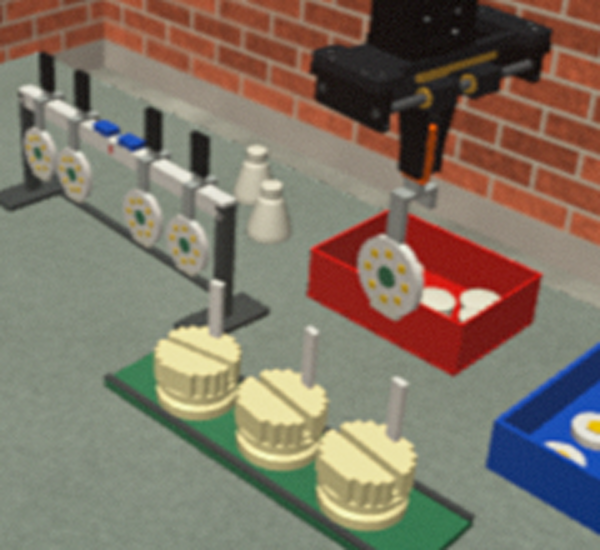

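Module is clear of the puck and upright; the puck stayed put.

Call:
step_arm:
  steps:
    - [0.06, -0.01, -0.06, 0, 0, -0.09, 1]
    - [0.18, -0.04, -0.1, 0, 0, -0.09, 1]
    - [0.3, -0.07, -0.11, 0, 0, -0.09, 1]
    - [0.42, -0.09, -0.11, 0, 0, -0.09, 1]
    - [0.54, -0.115, -0.11, 0, 0, -0.09, 1]
    - [0.66, -0.14, -0.11, 0, 0, -0.09, 1]
    - [0.77, -0.165, -0.11, 0, 0, -0.09, 1]
    - [0.85, -0.18, -0.11, 0, 0, -0.09, 1]

```text
time_s: 6.6
position: [0.4571, -0.116, 0.4133]
tcp_rot: [[0.052, 0.999, 0.003], [0.999, -0.052, 0.001], [0.001, 0.003, -1.0]]
force: [-0.2, -0.4, -1.3]
opening: 0.115
grasp_force: 30.0
```

```bash
python3 -c "
from h import *
go(.592,.139,.42,-3)"
```

```text
t 6.6 pos [ 0.4571 -0.116   0.4133] yaw -2.96 tilt [0.0034 0.0008] F [-0.24 -0.4  -1.33] op 0.115 gf 30.0 | shift [ 0.872  0.405 -0.02 ] turn 0.001
```

Call:
step_arm:
  steps:
    - [0.1, 0.05, -0.02, 0, 0, 0, 1]
    - [0.22, 0.1, -0.02, 0, 0, 0, 1]
    - [0.34, 0.16, -0.02, 0, 0, 0, 1]
    - [0.46, 0.22, -0.02, 0, 0, 0, 1]
    - [0.58, 0.28, -0.02, 0, 0, 0, 1]
    - [0.7, 0.33, -0.02, 0, 0, 0, 1]
    - [0.8, 0.375, -0.02, 0, 0, 0, 1]
    - [0.872, 0.405, -0.02, 0, 0, 0, 1]

```text
time_s: 7.27
position: [0.5942, 0.1395, 0.4188]
tcp_rot: [[0.05, 0.999, 0.004], [0.999, -0.05, 0.002], [0.003, 0.003, -1.0]]
force: [0.6, -0.0, -0.5]
opening: 0.113
grasp_force: 30.0
```

Call:
step_arm:
  steps:
    - [0, 0, 0, 0, 0, 0, 1]
    - [0, 0, 0, 0, 0, 0, 1]
    - [0, 0, 0, 0, 0, 0, 1]
    - [0, 0, 0, 0, 0, 0, 1]

```text
time_s: 7.6
position: [0.5923, 0.1349, 0.4186]
tcp_rot: [[0.054, 0.999, 0.001], [0.999, -0.054, -0.0], [-0.0, 0.001, -1.0]]
force: [-0.2, 0.8, -1.8]
opening: 0.113
grasp_force: 30.0
```

```bash
python3 -c "
from h import *
s=capture('side');t=capture('top')
a=cv2.resize(s['image'][80:220,190:320],None,fx=4,fy=4,interpolation=2);b=cv2.resize(t['image'][130:230,110:220],None,fx=2.5,fy=2.5,interpolation=2)
b=np.vstack([b,np.zeros((560-b.shape[0],b.shape[1],3),np.uint8)]);cv2.imwrite('pics/ov.png',np.hstack([a,b])[:,:,::-1])
print(blobs(s['image'],*BL,(190,110,300,220)),blobs(s['image'],(10,80,120),(30,255,255),(190,80,320,230),2))
go(.592,.139,.42,-3)"
```

```text
[([232.0, 150.6], [228, 148, 9, 6, 38]), ([242.3, 156.2], [238, 154, 10, 6, 41])] [([192.0, 80.0], [191, 80, 3, 1, 3]), ([225.3, 83.0], [222, 81, 7, 6, 11]), ([239.0, 81.0], [239, 80, 1, 3, 3]), ([282.6, 108.2], [233, 80, 87, 69, 909]), ([303.5, 85.1], [286, 80, 34, 12, 91]), ([214.3, 83.7], [214, 83, 2, 2, 3]), ([237.5, 92.5], [237, 92, 2, 2, 2]), ([204.5, 97.0], [204, 97, 2, 1, 2]), ([196.5, 99.5], [196, 99, 2, 2, 2]), ([225.0, 101.6], [224, 100, 3, 4, 5]), ([203.2, 105.8], [202, 105, 3, 2, 4]), ([207.6, 104.6], [206, 104, 4, 2, 5]), ([225.5, 105.0], [225, 105, 2, 1, 2]), ([244.5, 113.6], [238, 105, 15, 18, 44]), ([198.5, 106.5], [198, 106, 2, 2, 2]), ([193.4, 108.2], [192, 108, 4, 2, 5]), ([229.0, 109.5], [227, 108, 5, 4, 13]), ([213.4, 113.0], [212, 112, 4, 4, 9]), ([225.4, 114.5], [224, 113, 4, 4, 10]), ([233.6, 112.8], [233, 112, 2, 3, 5]), ([256.3, 116.1], [254, 113, 5, 7, 17]), ([195.8, 118.9], [190, 115, 15, 9, 26]), ([214.3, 118.2], [214, 117, 2, 4, 6]), ([235.0, 118.3], [234, 117, 3, 3, 7]), ([227.8, 119.7], [227, 119, 3, 3, 6]), ([242.0, 119.7], [241, 119, 3, 2, 3]), ([26
[... 853 characters left out ...]
 4]), ([219.3, 175.3], [218, 174, 4, 3, 9]), ([243.8, 180.1], [242, 179, 5, 3, 12]), ([241.1, 183.7], [240, 183, 3, 3, 7]), ([248.5, 184.0], [248, 183, 2, 3, 6]), ([242.5, 189.0], [242, 188, 2, 3, 6]), ([249.7, 189.0], [249, 188, 3, 3, 7]), ([261.5, 191.0], [259, 190, 6, 3, 12]), ([245.5, 192.5], [245, 192, 2, 2, 4]), ([248.5, 193.0], [248, 192, 2, 3, 6]), ([258.4, 194.2], [258, 193, 2, 3, 5]), ([266.5, 195.0], [266, 194, 2, 3, 6]), ([259.5, 200.0], [259, 199, 2, 3, 6]), ([268.0, 200.7], [267, 200, 3, 3, 7]), ([264.4, 204.0], [262, 203, 6, 3, 14])]
t 7.7 pos [0.5924 0.1346 0.4187] yaw -3.14 tilt [0.0007 0.    ] F [-0.12 -0.46 -0.86] op 0.113 gf 30.0 | shift [ 0.014 -0.002 -0.004] turn -0.003
```

View pics/ov.png

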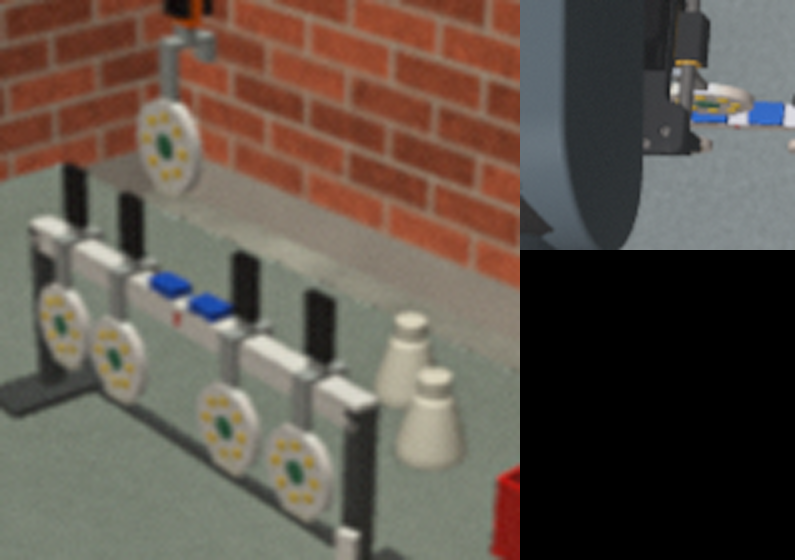

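```bash
cat >> h.py <<'E'
B=np.array([.592,.143,.165]); XR=np.array([np.cos(np.radians(3)),-np.sin(np.radians(3)),0]); YR=np.array([-XR[1],XR[0],0])
def onx(c,u,v,xo): # onto plane xo in front(+x) of rail centre -> (along rail, z)
    o,d=ray(c,u,v); p=o+d*((xo-(o-B)@XR)/(d@XR)); return np.round([(p-B)@YR*1000,p[2]*1000],1)
GR=((60,60,20),(95,255,130))
E
python3 - <<'E'
from h import *
s=capture('side')
for c,st in blobs(s['image'],*GR,(190,80,300,215),4): print('green',c,st[4],onx(s,*c,-.0205))
print('red',blobs(s['image'],(0,120,90),(8,255,255),(225,140,250,175),1),blobs(s['image'],(172,120,90),(180,255,255),(225,140,250,175),1), onx(s,190+177/4,80+318/4,-.010))
h=cv2.cvtColor(s['image'],cv2.COLOR_RGB2HSV)
for r in range(146,162): print(r,[f"{int(h[r,x,0])}/{int(h[r,x,1])}" for x in range(226,250)])
E
```

```text
green [230.8, 115.9] 11 [ -7.  299.6]
green [204.5, 160.5] 6 [149.6  95.3]
green [218.2, 169.5] 8 [69.6 93.5]
green [245.7, 186.7] 9 [-75.8  93.3]
green [263.3, 197.5] 11 [-159.4   93.8]
red [] [] [ -5.3 154.9]
146 ['39/15', '37/20', '37/21', '36/24', '44/32', '43/32', '47/31', '44/30', '45/35', '45/28', '42/30', '48/26', '48/30', '49/27', '43/28', '48/30', '48/24', '41/32', '47/28', '43/27', '44/26', '45/21', '26/34', '0/16']
147 ['24/21', '25/24', '23/21', '60/6', '98/25', '96/31', '95/22', '69/21', '46/30', '41/32', '42/30', '46/26', '45/28', '51/26', '43/27', '48/24', '51/28', '45/31', '45/27', '46/25', '48/24', '46/28', '38/20', '15/32']
148 ['33/13', '60/2', '114/41', '111/122', '111/150', '111/163', '111/150', '108/105', '107/45', '70/18', '49/27', '38/30', '45/35', '45/29', '46/26', '46/30', '51/26', '48/24', '49/22', '44/25', '45/29', '44/34', '36/24', '0/9']
149 ['72/7', '111/66', '112/154', '111/205', '110/209', '111/211', '110/205', '110/195', '110/153', '109/108', '103/50', '65/22', '46/29', '49/28', '48/30', '45/27', '44/29', '46/30', '47/28', '46/26', '48/25', '47/25',
[... 2163 characters left out ...]
112/100', '103/29', '45/12']
159 ['44/26', '44/25', '30/19', '23/24', '21/24', '19/24', '14/34', '5/84', '3/112', '9/59', '21/33', '21/33', '16/23', '110/6', '110/51', '111/110', '112/173', '112/179', '112/126', '115/70', '111/45', '108/23', '80/6', '42/14']
160 ['47/28', '49/28', '45/28', '44/29', '33/21', '25/22', '14/33', '5/78', '3/103', '8/54', '16/26', '17/28', '21/29', '22/25', '24/18', '117/20', '113/76', '113/69', '114/24', '60/3', '28/17', '28/16', '28/17', '27/20']
161 ['49/22', '48/24', '45/28', '46/29', '52/29', '38/22', '25/25', '11/55', '7/65', '10/40', '21/28', '22/26', '16/26', '19/33', '18/29', '17/24', '16/18', '25/16', '22/20', '28/17', '26/19', '30/16', '25/18', '30/15']
```

Run:
```python
from h import *
s=capture('side');t=capture('top')
a=onx(s,227.35,150.3,-.010);b=onx(s,237.0,156,-.010);r=onx(s,233.9,159.7,-.010)
print(a,b,'slot',a[0]-41.5,b[0]+9.5,'red',r)
# in top: relative
for u,v,z,n in((196.9,174.7,.174,'slot'),(100+388/4,150+123/4,.16,'red'),(100+(290+525)/8,150+154/4,.115,'discmid')):
    p=onz(t,u,v,z); print(n,round((p-B)@YR*1000,1))
print((np.array(read_state()['position'])-B)@YR*1000)
```

```text
[ 30.1 173.2] [-19.9 172.3] slot -11.399999999999999 -10.399999999999999 red [ -3.5 153.5]
slot -2.3
red -0.5
discmid -4.0
-8.068369412924394
```

Call:
step_arm:
  steps:
    - [0.012, 0, 0.06, 0, 0, 0, 1]
    - [0.012, 0, 0.12, 0, 0, 0, 1]
    - [0.012, 0, 0.19, 0, 0, 0, 1]
    - [0.012, 0, 0.26, 0, 0, 0, 1]
    - [0.012, 0, 0.34, 0, 0, 0, 1]
    - [0.012, 0, 0.42, 0, 0, 0, 1]
    - [0.012, 0, 0.48, 0, 0, 0, 1]
    - [0.012, 0, 0.52, 0, 0, 0, 1]

```text
time_s: 8.52
position: [0.5917, 0.1388, 0.26]
tcp_rot: [[0.054, 0.999, -0.003], [0.999, -0.054, -0.0], [-0.0, -0.003, -1.0]]
force: [-0.3, 0.7, -2.0]
opening: 0.115
grasp_force: 30.0
```

Call:
step_arm:
  steps:
    - [0, 0, 0, 0, 0, 0, 1]
    - [0, 0, 0, 0, 0, 0, 1]
    - [0, 0, 0, 0, 0, 0, 1]
    - [0, 0, 0, 0, 0, 0, 1]

```text
time_s: 8.85
position: [0.5937, 0.1392, 0.2638]
tcp_rot: [[0.053, 0.999, 0.003], [0.999, -0.053, 0.0], [0.0, 0.003, -1.0]]
force: [0.0, -0.2, -1.5]
opening: 0.114
grasp_force: 30.0
```

```bash
cat >> h.py <<'E'
def st():
    s=read_state(); go(*s["position"],-3); print("rail xyz mm",np.round([(np.array(s["position"])-B)@a*1000 for a in(XR,YR,[0,0,1])],2),"M",np.round(s["moment"],2))
E
python3 - <<'E'
from h import *
s=capture('side'); st()
for c,q in blobs(s['image'],*GR,(190,80,300,215),4): print('green',c,q[4],onx(s,*c,-.0205))
cv2.imwrite('pics/low.png',cv2.resize(s['image'][100:220,190:310],None,fx=5,fy=5,interpolation=2)[:,:,::-1])
E
```

```text
t 8.9 pos [0.5936 0.1393 0.2637] yaw -3.05 tilt [0.0029 0.0002] F [ 0.07 -0.54 -1.58] op 0.113 gf 30.0 | shift [0. 0. 0.] turn -0.001
rail xyz mm [ 1.79 -3.62 98.74] M [-0.13  0.07  0.02]
green [204.6, 160.8] 5 [149.1  94.4]
green [231.3, 162.9] 9 [ -4.  145.9]
green [218.3, 169.3] 7 [69.  94.5]
green [245.8, 186.4] 8 [-76.3  94.5]
green [263.4, 197.7] 12 [-159.8   93.4]
```

View pics/low.png

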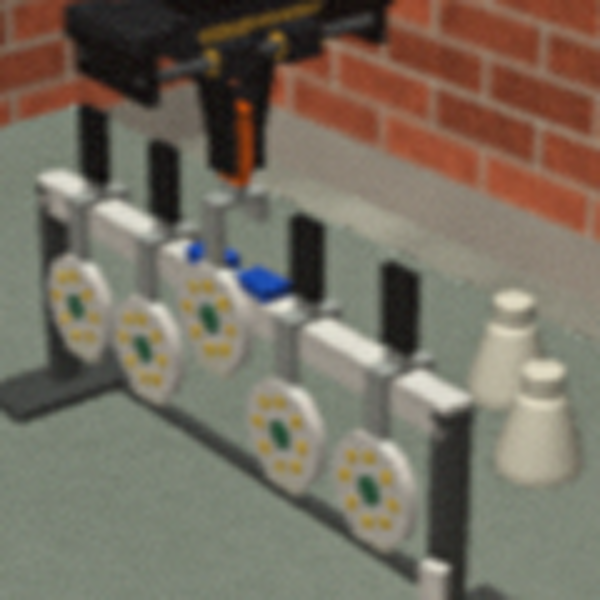

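Call:
step_arm:
  steps:
    - [0, -0.004, 0.015, 0, 0, 0, 1]
    - [0, -0.004, 0.03, 0, 0, 0, 1]
    - [0, -0.004, 0.045, 0, 0, 0, 1]
    - [0, -0.004, 0.06, 0, 0, 0, 1]
    - [0, -0.004, 0.075, 0, 0, 0, 1]
    - [0, -0.004, 0.085, 0, 0, 0, 1]
    - [0, -0.004, 0.09, 0, 0, 0, 1]
    - [0, -0.004, 0.09, 0, 0, 0, 1]

```text
time_s: 9.57
position: [0.5913, 0.1394, 0.2346]
tcp_rot: [[0.053, 0.999, -0.001], [0.999, -0.053, -0.0], [-0.0, -0.001, -1.0]]
force: [0.3, 0.0, -1.5]
opening: 0.111
grasp_force: 30.0
```

```bash
python3 -c "
from h import *
st()"
```

```text
t 9.57 pos [0.5913 0.1394 0.2346] yaw -3.04 tilt [-0.0011 -0.0001] F [ 0.26  0.02 -1.53] op 0.111 gf 30.0 | shift [0. 0. 0.] turn -0.001
rail xyz mm [-0.51 -3.66 69.6 ] M [-0.11  0.05  0.04]
```

Call:
step_arm:
  steps:
    - [0, 0, 0.005, 0, 0, 0, 1]
    - [0, 0, 0.01, 0, 0, 0, 1]
    - [0, 0, 0.015, 0, 0, 0, 1]
    - [0, 0, 0.02, 0, 0, 0, 1]
    - [0, 0, 0.025, 0, 0, 0, 1]
    - [0, 0, 0.03, 0, 0, 0, 1]
    - [0, 0, 0.03, 0, 0, 0, 1]

```text
time_s: 10.15
position: [0.5918, 0.1394, 0.2261]
tcp_rot: [[0.053, 0.999, 0.0], [0.999, -0.053, 0.0], [0.0, 0.0, -1.0]]
force: [0.5, 0.5, -1.1]
opening: 0.111
grasp_force: 30.0
```

Call:
step_arm:
  steps:
    - [0, 0, 0.003, 0, 0, 0, 1]
    - [0, 0, 0.006, 0, 0, 0, 1]
    - [0, 0, 0.008, 0, 0, 0, 1]
    - [0, 0, 0.01, 0, 0, 0, 1]
    - [0, 0, 0.01, 0, 0, 0, 1]
    - [0, 0, 0.01, 0, 0, 0, 1]

```text
time_s: 10.65
position: [0.5917, 0.1394, 0.2232]
tcp_rot: [[0.053, 0.999, 0.0], [0.999, -0.053, 0.0], [0.0, 0.0, -1.0]]
force: [1.2, 0.2, -1.5]
opening: 0.119
grasp_force: 30.0
```

```bash
python3 -c "
from h import *
st()"
```

```text
t 10.65 pos [0.5917 0.1394 0.2232] yaw -3.05 tilt [0.0004 0.    ] F [ 1.16  0.19 -1.49] op 0.119 gf 30.0 | shift [0. 0. 0.] turn -0.001
rail xyz mm [-0.07 -3.64 58.19] M [-0.11 -0.2  -0.  ]
```

Call:
step_arm:
  steps:
    - [0, 0, 0.002, 0, 0, 0, 1]
    - [0, 0, 0.004, 0, 0, 0, 1]
    - [0, 0, 0.006, 0, 0, 0, 1]
    - [0, 0, 0.006, 0, 0, 0, 1]
    - [0, 0, 0.006, 0, 0, 0, 1]

```text
time_s: 11.07
position: [0.5918, 0.1394, 0.2215]
tcp_rot: [[0.053, 0.999, 0.0], [0.999, -0.053, 0.0], [0.0, 0.0, -1.0]]
force: [1.4, -0.1, -1.6]
opening: 0.113
grasp_force: 30.0
```

```bash
python3 -c "
from h import *
st()"
```

```text
t 11.07 pos [0.5918 0.1394 0.2215] yaw -3.05 tilt [0.0005 0.    ] F [ 1.38 -0.14 -1.61] op 0.113 gf 30.0 | shift [0. 0. 0.] turn -0.001
rail xyz mm [-5.000e-02 -3.620e+00  5.647e+01] M [-0.17 -0.26  0.01]
```

Call:
step_arm:
  steps:
    - [0, 0.003, 0, 0, 0, 0, 1]
    - [0, 0.005, 0, 0, 0, 0, 1]
    - [0, 0.005, 0, 0, 0, 0, 1]
    - [0, 0.005, 0, 0, 0, 0, 1]

```text
time_s: 11.4
position: [0.5927, 0.1393, 0.2212]
tcp_rot: [[0.053, 0.999, -0.001], [0.999, -0.053, -0.0], [-0.0, -0.001, -1.0]]
force: [-0.7, 0.0, -1.8]
opening: 0.112
grasp_force: 30.0
```

```bash
python3 -c "
from h import *
st()"
```

```text
t 11.4 pos [0.5927 0.1393 0.2212] yaw -3.04 tilt [-0.0011 -0.    ] F [-0.72  0.04 -1.76] op 0.112 gf 30.0 | shift [0. 0. 0.] turn -0.001
rail xyz mm [ 0.88 -3.64 56.24] M [-0.11  0.   -0.03]
```

Call:
step_arm:
  steps:
    - [0, 0.002, 0.002, 0, 0, 0, 1]
    - [0, 0.002, 0.004, 0, 0, 0, 1]
    - [0, 0.002, 0.006, 0, 0, 0, 1]
    - [0, 0.002, 0.006, 0, 0, 0, 1]
    - [0, 0.002, 0.006, 0, 0, 0, 1]

```text
time_s: 11.82
position: [0.5936, 0.1393, 0.2195]
tcp_rot: [[0.053, 0.999, -0.0], [0.999, -0.053, 0.0], [0.0, -0.0, -1.0]]
force: [-0.5, -1.1, -1.6]
opening: 0.111
grasp_force: 30.0
```

```bash
python3 -c "
from h import *
st()"
```

```text
t 11.82 pos [0.5936 0.1393 0.2195] yaw -3.05 tilt [-0.0003  0.    ] F [-0.52 -1.12 -1.55] op 0.111 gf 30.0 | shift [0. 0. 0.] turn -0.001
rail xyz mm [ 1.76 -3.63 54.54] M [-0.1   0.07  0.03]
```

Call:
step_arm:
  steps:
    - [0, -0.001, 0.002, 0, 0, 0, 1]
    - [0, -0.001, 0.004, 0, 0, 0, 1]
    - [0, -0.001, 0.006, 0, 0, 0, 1]
    - [0, -0.001, 0.006, 0, 0, 0, 1]
    - [0, -0.001, 0.006, 0, 0, 0, 1]

```text
time_s: 12.23
position: [0.5933, 0.1393, 0.2178]
tcp_rot: [[0.053, 0.999, -0.0], [0.999, -0.053, -0.0], [-0.0, -0.0, -1.0]]
force: [0.8, -0.0, -2.1]
opening: 0.113
grasp_force: 30.0
```

```bash
python3 -c "
from h import *
st()"
```

```text
t 12.23 pos [0.5933 0.1393 0.2178] yaw -3.05 tilt [-0.0001 -0.    ] F [ 0.75 -0.03 -2.07] op 0.113 gf 30.0 | shift [0. 0. 0.] turn -0.001
rail xyz mm [ 1.5  -3.65 52.81] M [-0.07  0.02 -0.01]
```

Call:
step_arm:
  steps:
    - [0, 0, 0.002, 0, 0, 0, 1]
    - [0, 0, 0.004, 0, 0, 0, 1]
    - [0, 0, 0.006, 0, 0, 0, 1]
    - [0, 0, 0.008, 0, 0, 0, 1]
    - [0, 0, 0.008, 0, 0, 0, 1]
    - [0, 0, 0.008, 0, 0, 0, 1]

```text
time_s: 12.73
position: [0.5933, 0.1393, 0.2154]
tcp_rot: [[0.053, 0.999, -0.0], [0.999, -0.053, -0.0], [-0.0, -0.0, -1.0]]
force: [-0.1, 0.6, -1.4]
opening: 0.107
grasp_force: 30.0
```

```bash
python3 -c "
from h import *
st()
s=capture('side')
for c,q in blobs(s['image'],*GR,(190,80,300,215),4): print('green',c,q[4],onx(s,*c,-.0205))
cv2.imwrite('pics/low2.png',cv2.resize(s['image'][100:220,190:310],None,fx=5,fy=5,interpolation=2)[:,:,::-1])"
```

```text
t 12.73 pos [0.5933 0.1393 0.2154] yaw -3.05 tilt [-0.0001 -0.    ] F [-0.07  0.59 -1.36] op 0.107 gf 30.0 | shift [0. 0. 0.] turn -0.001
rail xyz mm [ 1.52 -3.64 50.39] M [-0.15  0.03  0.04]
green [204.5, 160.5] 6 [149.6  95.3]
green [218.2, 169.5] 8 [69.6 93.5]
green [231.5, 177.0] 8 [-3.3 96.4]
green [245.7, 186.6] 9 [-75.8  93.6]
green [263.3, 197.5] 11 [-159.4   93.8]
```

Call:
step_arm:
  steps:
    - [0, 0, 0.002, 0, 0, 0, 1]
    - [0, 0, 0.004, 0, 0, 0, 1]
    - [0, 0, 0.006, 0, 0, 0, 1]
    - [0, 0, 0.007, 0, 0, 0, 1]
    - [0, 0, 0.007, 0, 0, 0, 1]
    - [0, 0, 0.007, 0, 0, 0, 1]

```text
time_s: 13.28
position: [0.5934, 0.1393, 0.2133]
tcp_rot: [[0.053, 0.999, -0.0], [0.999, -0.053, -0.0], [-0.0, -0.0, -1.0]]
force: [-0.1, 0.6, -0.9]
opening: 0.111
grasp_force: 30.0
```

```bash
python3 -c "
from h import *
st()"
```

```text
t 13.28 pos [0.5934 0.1393 0.2133] yaw -3.05 tilt [-0. -0.] F [-0.11  0.62 -0.95] op 0.111 gf 30.0 | shift [0. 0. 0.] turn -0.001
rail xyz mm [ 1.56 -3.64 48.32] M [-0.1   0.   -0.01]
```

Call:
step_arm:
  steps:
    - [0, 0, 0.002, 0, 0, 0, 1]
    - [0, 0, 0.003, 0, 0, 0, 1]
    - [0, 0, 0.004, 0, 0, 0, 1]
    - [0, 0, 0.004, 0, 0, 0, 1]
    - [0, 0, 0.004, 0, 0, 0, 1]

```text
time_s: 13.7
position: [0.5933, 0.1393, 0.2123]
tcp_rot: [[0.053, 0.999, 0.0], [0.999, -0.053, -0.0], [-0.0, 0.0, -1.0]]
force: [-0.1, -0.1, 0.6]
opening: 0.116
grasp_force: 30.0
```

```bash
python3 -c "
from h import *
st()"
```

```text
t 13.7 pos [0.5933 0.1393 0.2123] yaw -3.05 tilt [ 0.0001 -0.    ] F [-0.15 -0.14  0.62] op 0.116 gf 30.0 | shift [0. 0. 0.] turn -0.001
rail xyz mm [ 1.54 -3.64 47.34] M [-0.15  0.16  0.05]
```

Call:
step_arm:
  steps:
    - [0, 0, 0.001, 0, 0, 0, 1]
    - [0, 0, 0.002, 0, 0, 0, 1]
    - [0, 0, 0.002, 0, 0, 0, 1]
    - [0, 0, 0.002, 0, 0, 0, 1]

```text
time_s: 14.03
position: [0.5933, 0.1393, 0.2123]
tcp_rot: [[0.053, 0.999, 0.0], [0.999, -0.053, -0.0], [-0.0, 0.0, -1.0]]
force: [-1.3, -0.8, 6.4]
opening: 0.111
grasp_force: 30.0
```

```bash
python3 -c "
from h import *
st()
s=capture('side')
for c,q in blobs(s['image'],*GR,(190,80,300,215),4): print('green',c,q[4],onx(s,*c,-.0205))"
```

```text
t 14.03 pos [0.5933 0.1393 0.2123] yaw -3.04 tilt [ 0.0004 -0.    ] F [-1.27 -0.8   6.42] op 0.111 gf 30.0 | shift [0. 0. 0.] turn -0.001
rail xyz mm [ 1.54 -3.63 47.3 ] M [-0.15  0.41  0.01]
green [204.6, 160.8] 5 [149.1  94.4]
green [218.3, 169.3] 7 [69.  94.5]
green [231.5, 178.0] 8 [-3.1 92.7]
green [245.8, 186.4] 8 [-76.3  94.5]
green [263.3, 197.5] 11 [-159.4   93.8]
```

Firm stop at the predicted home height, with the disc level with its neighbours. Unload, then release.

Call:
step_arm:
  steps:
    - [0, 0, -0.0015, 0, 0, 0, 1]
    - [0, 0, -0.0015, 0, 0, 0, 0.75]
    - [0, 0, -0.0015, 0, 0, 0, 0.6]
    - [0, 0, -0.0015, 0, 0, 0, 0.5]
    - [0, 0, -0.0015, 0, 0, 0, 0.4]
    - [0, 0, -0.0015, 0, 0, 0, 0.4]
    - [0, 0, -0.0015, 0, 0, 0, 0.4]
    - [0, 0, -0.0015, 0, 0, 0, 0.4]

```text
time_s: 14.75
position: [0.5934, 0.1393, 0.2119]
tcp_rot: [[0.053, 0.999, -0.0], [0.999, -0.053, -0.0], [-0.0, -0.0, -1.0]]
force: [0.4, -0.6, -0.6]
opening: 0.296
grasp_force: 0.0
```

Call:
step_arm:
  steps:
    - [0, 0, -0.02, 0, 0, 0, 0.4]
    - [0, 0, -0.05, 0, 0, 0, 0.4]
    - [0, 0, -0.1, 0, 0, 0, 0.4]
    - [0, 0, -0.16, 0, 0, 0, 0.4]
    - [0, 0, -0.24, 0, 0, 0, 0.4]
    - [0, 0, -0.34, 0, 0, 0, 0.4]
    - [0, 0, -0.44, 0, 0, 0, 0.4]
    - [0, 0, -0.5, 0, 0, 0, 0.4]

```text
time_s: 15.42
position: [0.5945, 0.1394, 0.3669]
tcp_rot: [[0.053, 0.999, 0.007], [0.999, -0.053, 0.0], [0.001, 0.007, -1.0]]
force: [0.2, 0.2, 0.7]
opening: 0.3
grasp_force: 0.0
```

```bash
python3 -c "
from h import *
st()
s=capture('side')
for c,q in blobs(s['image'],*GR,(190,80,300,215),4): print('green',c,q[4],onx(s,*c,-.0205))
cv2.imwrite('pics/end.png',cv2.resize(s['image'][100:220,190:310],None,fx=5,fy=5,interpolation=2)[:,:,::-1])"
```

```text
t 15.42 pos [0.5945 0.1394 0.3669] yaw -3.04 tilt [0.0066 0.0004] F [0.24 0.21 0.7 ] op 0.3 gf 0.0 | shift [0. 0. 0.] turn -0.001
rail xyz mm [  2.67  -3.45 201.87] M [-0.12  0.02 -0.07]
green [204.5, 160.5] 6 [149.6  95.3]
green [218.3, 169.3] 7 [69.  94.5]
green [231.7, 178.1] 9 [-4.2 92.8]
green [245.7, 186.6] 9 [-75.8  93.6]
green [263.2, 197.6] 12 [-158.9   93.3]
```

View pics/end.png

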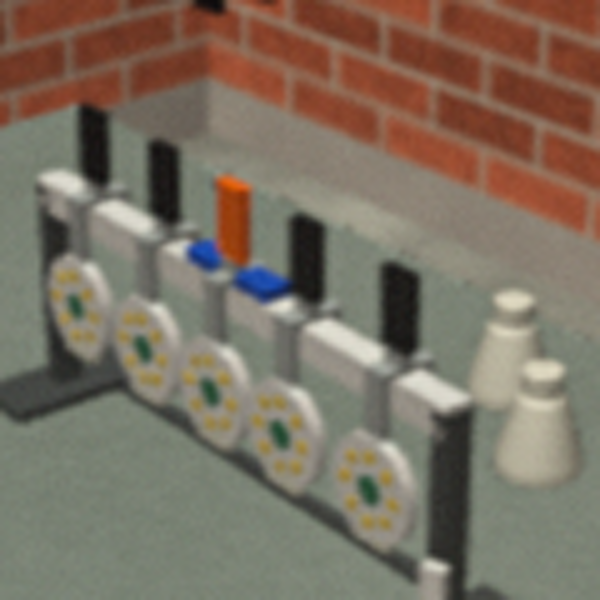

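The orange module hangs in the slot, with its plate between the blue blocks and its disc level with the neighbours, which have not moved. The gripper is clear.

Call:
step_arm:
  steps:
    - [0, 0, 0, 0, 0, 0, 0.4]
    - [0, 0, 0, 0, 0, 0, 0.4]
    - [0, 0, 0, 0, 0, 0, 0.4]
    - [0, 0, 0, 0, 0, 0, 0.4]

```text
time_s: 15.8
position: [0.5925, 0.1392, 0.3602]
tcp_rot: [[0.053, 0.999, -0.004], [0.999, -0.053, -0.0], [-0.0, -0.004, -1.0]]
force: [-0.6, 0.5, 0.4]
opening: 0.299
grasp_force: 0.0
```

```bash
python3 -c "
from rig import *
print(hand_in())"
```

```text
the job is handed in; nothing more can be done
None
```

The orange-gripped module hangs released in the blue clip's slot, seated at the expected home height with its disc level with the neighbours, which did not visibly move; I handed the job in at about 16 s.

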